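# Hang the jig mallet in its ring

## Task

Lift the mallet out of the blue tube and put it back in its orange holder ring: lower it handle-first down through the ring, gently and keeping hold of it, until its head rests fully on the ring, then let go so that it hangs upright and still. The ring may be clamped anywhere along its short rail, so find it by feel (or by eye) and do not force the handle; leave the bottle, the case and the sample jig where they are.

Things in the scene. Friction and masses are not known exactly. Their poses are not given: they have to be found in the camera images.
- mallet: Mallet 0.2 to 0.45 kg, at first upright in the blue tube, head on its rim. Head: steel block 52 mm along x, 30 mm wide along y (grip across this), 44 mm tall, with white (+x) and red (-x) plastic faces, 32 mm diameter, 16 mm long, on its ends. Handle: round wooden bar, 20 mm diameter, 100 mm long, below. Origin: handle axis at the block's underside; z up out of the head, block from z = 0 to 44 mm.
- mallet_tip (a point): Centre of the handle's lower end, 100 mm below the mallet's origin; axes as the mallet. The handle's last 4 mm taper to 14 mm diameter.
- tube: Blue upright tube, fixed to the bench, bore 32 mm, outside 48 mm, rim 112 mm above the bench, on a round black foot 84 mm across. Origin at the centre of its underside. The handle hangs loosely in it, up to about 4 mm off centre.
- holder: Ring holder fixed to the bench: grey base plate 130 x 170 x 10 mm, two posts 16 mm square, 118 mm high, centred at x = 50, y = -74 and +74 mm, and between them a rail along y, centred at x = 50 mm, 10 mm thick, top at 116 mm. A black clamp on the rail (screw top at 128 mm) carries the orange ring by a 14 mm wide stem, on the rail's -x side. Origin at bench height.
- ring_mid (a point): 125 mm above the holder's origin, level with the orange ring's top face; axes as the holder. The ring's centre is at x = 0 and somewhere from y = -24 to +24 mm of this point: clamped firmly (light pushes of 10 N do not move it), different each time, not measured. Ring: vertical axis, bore 23 mm, outside 40 mm, 18 mm tall, open below. With the mallet home, its origin is level with this point.
- solvent: Amber bottle with black cap, 44 mm in diameter, 100 mm tall; origin at the centre of its underside. Leave alone.
- case: Flat black and grey case of calibration standards, 60 x 80 x 26 mm; origin at the centre of its underside. Leave alone.
- jig: Aluminium sample jig with a small green circuit board, 70 x 70 x 18 mm; origin at the centre of its underside. Leave alone.
Not all that is in view belongs to the job. Of the things that look like the mallet, the middle-sized one is meant. Several things have the shape of the holder; the one meant has the colours described above.

How it is judged:
By the outcome, as a careful person would: the job done as asked, in the order asked, and still so for the second after the job is handed in, with the robot touching nothing.
It also fails if it takes over 61 s, if anything falls off the work surface, if the arm or the gripper's body presses on something with over 40 N, if the wrist force passes 120 N, or if a joint passes its speed limit or range.

## Robot

A 6-joint arm with a two-finger parallel gripper is mounted at the origin on the work surface. World frame = base frame: x ahead of the robot, y to its left, z up, the work surface at z = 0. Lengths are in m, angles in rad, forces in N, time in s.
With the tool pointing down it reaches from about 0.35 to 0.775 m from the base axis. Payload 7.3 kg.
Tool frame: the origin (TCP) lies at the centre of the arm's flange, where the gripper is bolted on; the fingertips stand 178 mm ahead of it and the grasp point (between the pads) lies 159 mm ahead of it; z points along the fingers, y is the line along which they close (so a half turn about z gives the same grasp; the last joint's range is limited). The gripper opens to 92 mm and grips with 3 to 60 N. Pads are 19 mm wide; open, the fingers measure 130 mm over their backs; the gripper's body (75 mm by 190 mm) begins 47 mm behind the grasp point.
Start: joints at [-1.42, 0.342, 1.524, -0, 1.275, -0.146], TCP at [0.154, -0.502, 0.405] pointing down, gripper open.
Joint ranges: [-2.53, 2.53], [-0.77, 2.02], [0.04, 2.7], [-1, 4.14], [0.28, 2.66], [-3.11, 3.11]. Speed limits (rad/s): [2.57, 2.57, 3.14, 3.14, 3.14, 3.14].

## Interface

Orientations are given as [roll, pitch, yaw] about the fixed x, y, z axes, in that order (R = Rz(yaw) Ry(pitch) Rx(roll)).
In Python, from cell import telemetry, vision, ticket gives the robot as it stands.
- The arm moves only by the shell command python3 -m crank 'ROWS' [FORCE]. ROWS is JSON, a list of rows, each a list of 5 numbers: the gripper command: -1 is shut, 1 is fully open, values between are in proportion, then the shift along the tool's x, y, z in mm, then the turn about the tool's z in rad. In form: [[fingers, dx, dy, dz, roll], ...]. A call has 1 to 12 rows; each row is the pose to reach, as a shift and turn from the pose commanded when the call began, along the tool's axes at that moment; what a row does not reach only later rows make up. A row lasts 1/12 s, in which the tool goes at most 41.7 mm and 7.16 degrees, less where a joint would pass 70% of its speed; a pose out of reach is approached as far as the arm can. A call with a gripper value outside its range is refused whole. The fingers move at their own pace and stop on an object; FORCE is the grip in N (left out, the last holds). Time passes only in rows, so rows that repeat a pose let the fingers close. It gives the time, the measured TCP pose, the force, the opening and the grip force at its end, in the units of the state.
- telemetry.observe(): the state, without advancing time (a new reading comes with each control period).
- vision.read_camera(name): name is "side" or "top"; returns (picture, depth): 420x560x3 uint8, red, green, blue; 420x560 float32, m along the optical axis (not along the pixel's ray), 0 where there is no reading.
- vision.get_calibration(name): a dict with "camera_matrix" (3x3 intrinsics, pixels), "rvec" (rotation vector, rad) and "tvec" (3), from world to camera coordinates, as OpenCV has them. Camera axes: x right, y down, z forward; pixel columns grow to the right and rows downward; lengths in m; the calibration is good to about 2 mm. A picture is of the moment at which its call begins. get_calibration takes no time and is no camera call.
- ticket.hand_in(): hands the job in; it is judged then, once.
The state is a dict: "time": time; "qpos": joint angles; "qvel": joint speeds; "joint_efforts": joint torques, N m; "tool_pos": TCP position; "tool_rot": TCP orientation; "contact_force": force on the tool from outside, world axes, zero at the start; "torque": the same for the moment, N m; "opening": finger opening in m; "grip_force": force on a finger pad.
Only numpy, scipy, OpenCV 4.12 (cv2) and the standard library are available. Lean on these libraries where they do the work, as an engineer would, in place of code of your own. Each camera call takes 0.05 s, during which the arm holds its last target. There are 200 camera calls.

## Working session

There is one attempt and no reset: what is moved stays moved. The work goes in short steps, Python scripts to look and compute and a shell command to move; the robot and the scene stay as the last step left them, time stands still between calls to the robot, and variables do not carry over. Pictures are saved under pics/ and viewed, at most 10 in all, crops included, and the job is handed in when it is done.

```bash
mkdir -p pics; ls; cat > h.py <<'E'
import numpy as np,cv2
from cell import telemetry,vision,ticket
def cam(n):
    c=vision.get_calibration(n);K=np.array(c["camera_matrix"],float);R=cv2.Rodrigues(np.array(c["rvec"],float))[0];t=np.array(c["tvec"],float).ravel();return K,R,t
def onplane(n,u,v,z):
    K,R,t=cam(n);d=R.T@np.linalg.solve(K,[u,v,1.]);o=-R.T@t
    return o+d*(z-o[2])/d[2]
def cloud(n,dep):
    K,R,t=cam(n);v,u=np.mgrid[:dep.shape[0],:dep.shape[1]]
    p=np.stack([(u-K[0,2])/K[0,0]*dep,(v-K[1,2])/K[1,1]*dep,dep],-1)
    return (p-t)@R
def snap(n,tag):
    im,d=vision.read_camera(n);cv2.imwrite(f'pics/{tag}.png',im[:,:,::-1]);np.savez(f'{tag}.npz',im=im,d=d);return im,d
E
python3 - <<'E'
from h import *
for n in("top","side"):
    snap(n,n+"0");K,R,t=cam(n);print(n,K[0,0],-R.T@t,R[2])
print(telemetry.observe())
E
```

```text
pics
top 382.1346560824226 [ 0.3580827  -0.00317099  0.88338115] [ 0.13051222  0.0429615  -0.99051546]
side 459.9956719280303 [0.1020475  0.47968125 0.78827876] [ 0.42906516 -0.50199084 -0.75093827]
{'time': 0.1, 'qpos': array([-1.42000504e+00,  3.42675739e-01,  1.52492832e+00, -2.92840612e-05,
        1.27535296e+00, -1.46018080e-01]), 'qvel': array([-0.00145696, -0.00248839, -0.00216487,  0.00078066,  0.00045245,
        0.00062259]), 'joint_efforts': array([ 1.31989764e-03, -4.32004952e+01, -2.44694245e+01,  7.18992669e-02,
        5.26598340e-02, -5.08831351e-05]), 'tool_pos': array([ 0.15353845, -0.50192956,  0.40410011]), 'tool_rot': array([-3.14023873e+00, -1.70809293e-04,  2.96817797e-01]), 'contact_force': array([ 0.51006962, -0.34393117, -1.05759953]), 'torque': array([ 0.01777663, -0.00860222, -0.05033714]), 'grip_force': 0.0, 'opening': 0.09155454059912198}
```

View pics/top0.png

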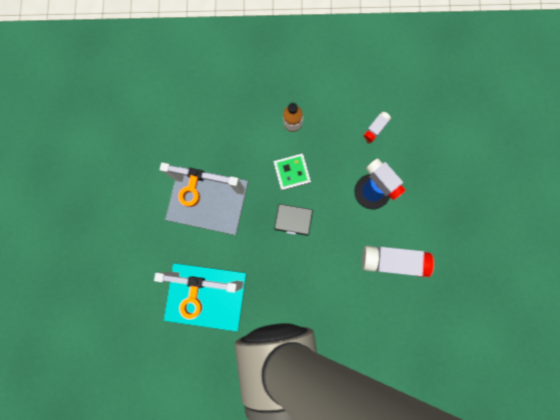

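View pics/side0.png

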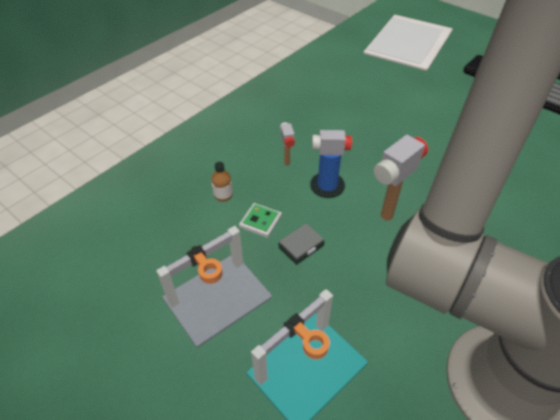

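The top view shows three mallets: small at (377,127), middle at (386,180) over the blue tube, and large at (398,261). It also shows two holders: one with a grey base at (205,198) and one with a cyan base at (205,297). I choose the middle mallet and the grey-base holder. I'll measure both now, with a close crop to check.

```bash
python3 - <<'E'
from h import *
a=np.load('top0.npz');im=a['im'];d=a['d'];P=cloud('top',d)
s=np.load('side0.npz');Ps=cloud('side',s['d']);ims=s['im']
# head top face from both clouds
for n,Q,box in(("top",P,(150,205,355,410)),("side",Ps,(125,165,305,360))):
    q=Q[box[0]:box[1],box[2]:box[3]].reshape(-1,3);z=q[:,2]
    m=abs(z-0.156)<0.006
    r=cv2.minAreaRect((q[m][:,:2]*1000).astype(np.float32));print(n,'headtop',m.sum(),np.median(z[m]),r, q[m].mean(0))
def colour(n,I,box,f,z):
    J=I.astype(int)[box[0]:box[1],box[2]:box[3]];m=f(J[...,0],J[...,1],J[...,2]).astype(np.uint8)
    v,u=np.nonzero(m);p=np.array([onplane(n,uu+box[2],vv+box[0],z)[:2] for uu,vv in zip(u,v)])
    return m,p
org=lambda r,g,b:(r>180)&(g>80)&(g<190)&(b<90)
for n,I,b in(("top",im,(165,215,170,210)),("side",ims,(255,290,185,225))):
    m,p=colour(n,I,b,org,0.125)
    cs,h=cv2.findContours(m,cv2.RETR_CCOMP,cv2.CHAIN_APPROX_NONE)
    for c,hh in zip(cs,h[0]):
        if cv2.contourArea(c)>20:
            w=np.array([onplane(n,x+b[2],y+b[0],.125)[:2]*1000 for x,y in c[:,0]],np.float32)
            print(n,'ring',hh[3],cv2.contourArea(c),cv2.minEnclosingCircle(w),cv2.fitEllipse(w))
# base plate & rail
q=P[150:240,155:255].reshape(-1,3);J=im[150:240,155:255].reshape(-1,3).astype(int)
m=(abs(q[:,2]-.01)<.006)&(J[:,2]-J[:,0]>-5)&(J[:,1]-J[:,0]<30)&(J[:,0]>70)
r=cv2.minAreaRect((q[m][:,:2]*1000).astype(np.float32));print('base',m.sum(),r,cv2.boxPoints(r))
m=(abs(q[:,2]-.116)<.005)&(J.min(1)>100)
r=cv2.minAreaRect((q[m][:,:2]*1000).astype(np.float32));print('rail',m.sum(),r)
for nm,(u,v,z) in dict(white=(375,167,.134),red=(397,193,.134)).items(): print(nm,onplane('top',u,v,z))
c=cv2.resize(np.vstack([im[150:210,350:410],im[160:220,160:220]])[:,:,::-1],None,fx=5,fy=5,interpolation=2)
cv2.imwrite('pics/c0.png',np.hstack([c[:300],c[300:]]))
E
```

```text
top headtop 503 0.1564703309188393 ((521.5988159179688, -178.8395538330078), (83.02682495117188, 31.045364379882812), 39.48136901855469) [ 0.52118914 -0.17822444  0.15591773]
side headtop 318 0.15619855883804484 ((521.7131958007812, -176.88177490234375), (81.49073791503906, 34.40849685668945), 41.558956146240234) [ 0.52168955 -0.17453307  0.15554338]
top ring -1 345.0 ((502.2458190917969, 216.78025817871094), 31.662145614624023) ((497.055908203125, 215.47312927246094), (36.561500549316406, 61.199310302734375), 78.3547592163086)
top ring 0 110.0 ((489.7876892089844, 216.9726104736328), 13.11280345916748) ((489.7372131347656, 217.02850341796875), (24.47983741760254, 24.750268936157227), 152.8510284423828)
side ring -1 375.0 ((499.736083984375, 217.12057495117188), 29.387657165527344) ((495.4107971191406, 217.96766662597656), (35.38679122924805, 55.262454986572266), 79.3161392211914)
side ring 0 135.0 ((489.297119140625, 219.47320556640625), 13.633384704589844) ((489.2626647949219, 219.38941955566406), (23.274396896362305, 26.674192428588867), 64.0551528930664)
base 2890 ((500.4349365234375, 206.7696533203125), (169.74205017089844, 129.8618621826172), 78.10941314697266) [[419.41013 137.0983 ]
 [546.48553 110.34113]
 [581.4597  276.441  ]
 [454.38434 303.19818]]
rail 399 ((513.818115234375, 204.05813598632812), (164.6651153564453, 64.59278869628906), 78.40791320800781)
white [ 0.54621595 -0.15913321  0.134     ]
red [ 0.49365451 -0.20061564  0.134     ]
```

View pics/c0.png

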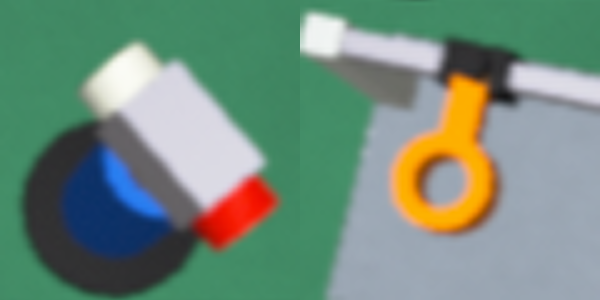

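The crop confirms the choice: the middle mallet over the blue tube, white face towards up-left and red towards down-right, and an orange ring on the grey base. I'll refine the ring using depth on its top face and check heights near the path.

```bash
cat >> h.py <<'E'
def ringfit(n,im,d,c0):
    P=cloud(n,d);J=im.astype(int);o=(J[...,0]>150)&(J[...,1]>60)&(J[...,1]<190)&(J[...,2]<90)
    m=o&(abs(P[...,2]-.125)<.004)&(np.hypot(P[...,0]-c0[0],P[...,1]-c0[1])<.03)
    q=P[m][:,:2]
    from scipy.optimize import least_squares
    c=np.array(c0,float)
    for _ in range(5):
        w=q-c; ax=np.array([.978,-.206]);ang=np.arccos(np.clip(w@ax/np.linalg.norm(w,axis=1),-1,1))
        # annulus: points off the stem, symmetric by excluding both +-x sectors
        k=(ang>.5)&(ang<np.pi-.5)&(np.linalg.norm(w,axis=1)<.021)
        k2=(np.linalg.norm(w,axis=1)<.022)&(ang>.5)
        c=least_squares(lambda c:np.linalg.norm(q[k2]-c,axis=1)-.0158,c,loss='soft_l1',f_scale=.002).x
    return c,m.sum(),np.median(P[m][:,2])
E
python3 - <<'E'
from h import *
for n in("top","side"):
    a=np.load(n+'0.npz');print(n,ringfit(n,a['im'],a['d'],(.489,.218)))
    P=cloud(n,a['d']).reshape(-1,3)
    q=P[(P[:,2]>.05)&(P[:,0]>.2)&(P[:,2]<.4)]
    for nm,c in dict(small=(.64,-.17),mid=(.5216,-.178),large=(.37,-.19),bottle=(.64,0)).items():
        k=np.hypot(q[:,0]-c[0],q[:,1]-c[1])<.07
        if k.sum(): print(nm,q[k].max(0),q[k].min(0))
    k=(P[:,2]>.1535)&(P[:,2]<.16)&(np.hypot(P[:,0]-.5216,P[:,1]+.178)<.06)
    print('block',cv2.minAreaRect((P[k][:,:2]*1000).astype(np.float32)))
    J=a['im'].reshape(-1,3).astype(int)
    k=(abs(P[:,2]-.116)<.004)&(J.min(1)>100)&(np.hypot(P[:,0]-.53,P[:,1]-.2)<.1)&~((J[:,0]-J[:,2])>40)
    print('rail',cv2.fitLine(P[k][:,:2].astype(np.float32),cv2.DIST_HUBER,0,.01,.01).ravel(),k.sum())
E
```

```text
top (array([0.48978781, 0.21641608]), np.int64(223), np.float64(0.12557167085642618))
small [ 0.6731338  -0.14556094  0.11459486] [ 0.61197312 -0.20045828  0.08207762]
mid [ 0.56350597 -0.14134167  0.1604532 ] [ 0.48073711 -0.21446167  0.05001662]
large [ 0.38784068 -0.12403492  0.20879748] [ 0.33440828 -0.24620154  0.15385344]
bottle [0.70432314 0.02523947 0.10449791] [ 0.66522256 -0.015513    0.05006107]
block ((521.4970703125, -178.75161743164062), (51.69447326660156, 31.118013381958008), 39.02092361450195)
rail [0.20325156 0.9791266  0.5361567  0.19600213] 374
side (array([0.4893631 , 0.21973528]), np.int64(263), np.float64(0.12493189587635312))
small [ 0.67688991 -0.14302815  0.11485394] [ 0.61202424 -0.19822404  0.05066364]
mid [ 0.56076989 -0.13836176  0.16024727] [ 0.48073955 -0.20540818  0.05008616]
large [ 0.38893012 -0.12166536  0.20854327] [ 0.33355546 -0.24269407  0.05038604]
bottle [0.70357473 0.02969949 0.10375751] [ 0.66542223 -0.01085479  0.05023885]
block ((522.0841064453125, -176.55291748046875), (52.493743896484375, 34.40849685668945), 41.55895233154297)
rail [0.20166482 0.9794546  0.53796    0.20437416] 492
```

```bash
python3 -m crank '[[1,0,0,-40,0],[1,0,0,-70,0],[1,40,-18,-70,0],[1,80,-36,-70,-0.1],[1,120,-54,-70,-0.2],[1,160,-72,-70,-0.3],[1,200,-90,-70,-0.4],[1,240,-108,-70,-0.4],[1,280,-126,-70,-0.4],[1,320,-145,-70,-0.4],[1,360,-163,-70,-0.4],[1,400,-181,-70,-0.4]]' 10; python3 -c "
from h import *
print(telemetry.observe())"
```

```text
time: 1.1
tool_pos: [0.4675, -0.2249, 0.4745]
tool_rot: [-3.141, 0.0, 0.697]
contact_force: [1.1, -1.3, 0.1]
opening: 0.092
grip_force: 0.0
{'time': 1.1, 'qpos': array([-5.96226965e-01,  2.85356815e-01,  1.41197203e+00, -1.54056545e-04,
        1.44468274e+00,  2.77769240e-01]), 'qvel': array([ 0.95925573,  0.35481093, -0.48388012, -0.00296362,  0.12336156,
        0.95516736]), 'joint_efforts': array([ -3.25834081, -45.0340569 , -23.6873138 ,   0.24280488,
         0.1012624 ,  -1.23991929]), 'tool_pos': array([ 0.46748616, -0.22493689,  0.474517  ]), 'tool_rot': array([-3.14123169e+00,  2.61842781e-04,  6.96819578e-01]), 'contact_force': array([ 1.13629214, -1.27683793,  0.08912746]), 'torque': array([-0.07979794, -0.05429136, -0.07303357]), 'grip_force': 0.0, 'opening': 0.09200179439513868}
```

```bash
python3 -m crank '[[1,30,-2,0,0],[1,51,-2,0,0],[1,51,-2,30,0],[1,51,-2,60,0],[1,51,-2,90,0],[1,51,-2,110,0],[1,51,-2,110,0],[1,51,-2,110,0]]'; python3 - <<'E'
from h import *
im,d=snap('side','side1');im2,d2=snap('top','top1')
c=np.hstack([im[60:260,230:430],im2[80:280,290:490]]);cv2.imwrite('pics/s1.png',cv2.resize(c[:,:,::-1],None,fx=2,fy=2))
E
```

```text
time: 1.77
tool_pos: [0.5041, -0.1925, 0.3641]
tool_rot: [-3.139, 0.001, 0.697]
contact_force: [0.8, -0.3, 0.5]
opening: 0.0919
grip_force: 0.0
```

View pics/s1.png

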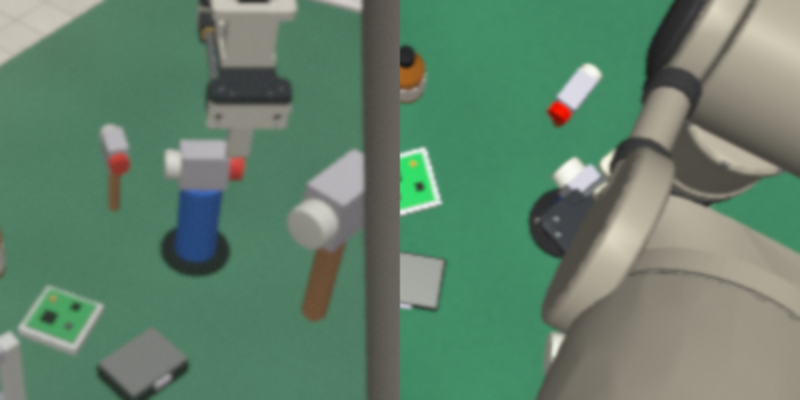

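The picture shows the gripper coming down over the middle mallet, about 23 mm short along tool x. I'll correct that and descend.

```bash
python3 -m crank '[[1,23,0,0,0],[1,23,0,0,0],[1,23,0,20,0],[1,23,0,40,0],[1,23,0,55,0],[1,23,0,66,0],[1,23,0,66,0],[1,23,0,66,0]]'
```

```text
time: 2.53
tool_pos: [0.522, -0.178, 0.2997]
tool_rot: [3.14, -0.0, 0.697]
contact_force: [0.7, -0.3, 0.4]
opening: 0.0918
grip_force: 0.0
```

```bash
python3 -m crank '[[-0.2,0,0,0,0],[-0.2,0,0,0,0],[-0.2,0,0,0,0],[-0.2,0,0,0,0],[-0.4,0,0,0,0],[-0.5,0,0,0,0],[-0.6,0,0,0,0],[-1,0,0,0,0],[-1,0,0,0,0],[-1,0,0,0,0],[-1,0,0,0,0]]' 30
```

```text
time: 3.45
tool_pos: [0.5218, -0.1777, 0.2987]
tool_rot: [-3.142, 0.0, 0.697]
contact_force: [-0.4, -1.1, -0.0]
opening: 0.0302
grip_force: 29.9
```

```bash
python3 -m crank '[[-1,0,0,-8,0],[-1,0,0,-20,0],[-1,0,0,-35,0],[-1,0,0,-50,0],[-1,0,0,-70,0],[-1,0,0,-90,0],[-1,0,0,-110,0],[-1,0,0,-130,0],[-1,0,0,-145,0],[-1,0,0,-150,0],[-1,0,0,-150,0],[-1,0,0,-150,0]]'
```

```text
time: 4.45
tool_pos: [0.5216, -0.1776, 0.4479]
tool_rot: [-3.14, 0.001, 0.697]
contact_force: [0.4, -0.9, -4.1]
opening: 0.0297
grip_force: 29.9
```

```bash
python3 - <<'E'
from h import *
print(telemetry.observe()['torque'])
im,d=snap('side','side2')
cv2.imwrite('pics/s2.png',cv2.resize(im[20:240,250:450][:,:,::-1],None,fx=2.5,fy=2.5))
E
```

```text
[-0.03209846  0.02565267 -0.00772508]
```

View pics/s2.png

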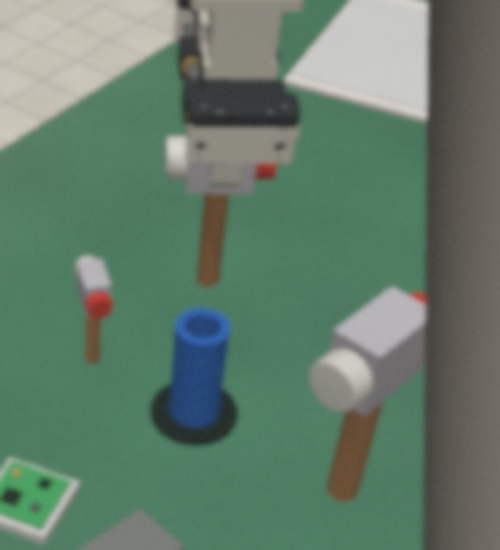

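The mallet is clear of the tube at crop (210,240), with the handle hanging down. Next I carry it to above the ring and turn it to the holder's yaw.

```bash
python3 -m crank '[[-1,12,-16,0,0.05],[-1,30,-42,0,0.15],[-1,50,-71,0,0.25],[-1,72,-102,0,0.36],[-1,95,-134,0,0.47],[-1,118,-167,0,0.58],[-1,141,-199,0,0.69],[-1,164,-232,0,0.8],[-1,187,-264,0,0.9],[-1,208,-294,0,0.9],[-1,222,-314,0,0.9],[-1,229,-324,0,0.9]]'; python3 -m crank '[[-1,0,0,0,0],[-1,0,0,0,0],[-1,0,0,0,0]]'
python3 - <<'E'
from h import *
print(telemetry.observe()['torque'])
im,d=snap('side','side3');im2,d2=snap('top','top3')
c=np.hstack([im[140:340,110:310],im2[80:280,110:310]]);cv2.imwrite('pics/s3.png',cv2.resize(c[:,:,::-1],None,fx=2,fy=2))
E
```

```text
time: 5.5
tool_pos: [0.4886, 0.2208, 0.4472]
tool_rot: [3.141, 0.003, -0.2]
contact_force: [-0.1, 0.1, -3.7]
opening: 0.0297
grip_force: 29.9
time: 5.75
tool_pos: [0.4897, 0.2166, 0.4481]
tool_rot: [3.14, 0.001, -0.204]
contact_force: [-0.9, -1.0, -4.4]
opening: 0.0301
grip_force: 29.9
[ 0.02243272 -0.03631128  0.02234484]
```

View pics/s3.png

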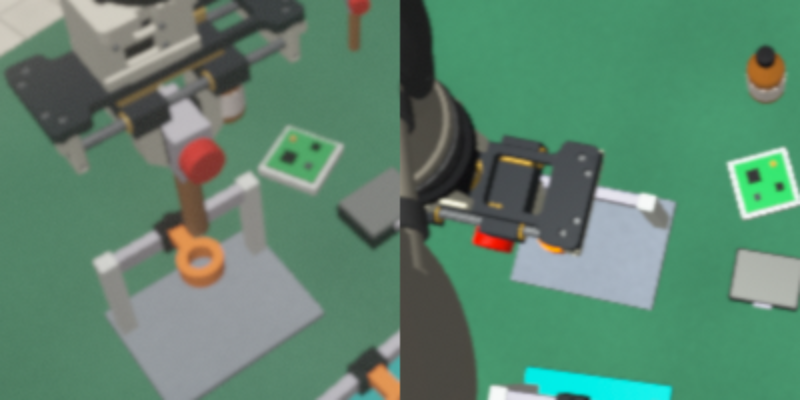

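The picture shows the handle at left-panel (193,205) just above and behind the ring at (200,258). I'll measure the handle axis against the ring in the same camera's depth.

```bash
cat > hm.py <<'E'
from h import *
from scipy.optimize import least_squares
def handle(tag,zlo=.13,zhi=.26):
    a=np.load(tag+'.npz');im=a['im'].astype(int);P=cloud('side',a['d'])
    r,g,b=im[...,0],im[...,1],im[...,2]
    m=(r>70)&(r<175)&(r>g*1.35)&(g<115)&(g>b*1.1)&(P[...,2]>zlo)&(P[...,2]<zhi)&(np.hypot(P[...,0]-.49,P[...,1]-.218)<.05)
    m=cv2.erode(m.astype(np.uint8),np.ones((3,3)))>0
    q=P[m]; print('n',len(q),'z',q[:,2].min(),q[:,2].max())
    f=lambda p:np.hypot(q[:,0]-p[0]-p[2]*(q[:,2]-.16),q[:,1]-p[1]-p[3]*(q[:,2]-.16))-.010
    s=least_squares(f,[q[:,0].mean()+.006,q[:,1].mean()-.006,0,0],loss='soft_l1',f_scale=.001)
    print('axis at z=.16',s.x[:2],'slope',s.x[2:],'rms',np.sqrt(np.mean(f(s.x)**2)))
    R=ringfit('side',a['im'],a['d'],(.4896,.218));print('ring',R)
    t=telemetry.observe();print('tcp',t['tool_pos'],t['tool_rot'])
    e=R[0]-s.x[:2];y=t['tool_rot'][2];X=np.array([np.cos(y),np.sin(y)]);Y=np.array([np.sin(y),-np.cos(y)])
    print('move tool dx,dy mm',e@X*1000,e@Y*1000)
if __name__=='__main__':
    import sys;handle(sys.argv[1])
E
python3 hm.py side3
```

```text
n 1 z 0.17404394373121948 0.17404394373121948
axis at z=.16 [0.49326673 0.21744028] slope [ 1.50389398e-05 -1.50389410e-05] rms 1.1028567665008482e-08
ring (array([0.48907252, 0.2197509 ]), np.int64(248), np.float64(0.12494550310587299))
tcp [0.48983322 0.21634837 0.44845338] [ 3.14087244e+00  3.29156664e-04 -2.05126000e-01]
move tool dx,dy mm -4.576929889938478 -1.4078550786551074
```

```bash
python3 - <<'E'
from h import *
a=np.load('side3.npz');P=cloud('side',a['d'])
for v in(232,238,244,250):
    for u in range(195,219,2): print(u,v,a['im'][v,u],P[v,u].round(3))
E
```

```text
195 232 [ 86 130 102] [0.656 0.124 0.001]
197 232 [ 93 113  89] [0.496 0.223 0.225]
199 232 [108  87  65] [0.489 0.224 0.232]
201 232 [113  86  67] [0.486 0.223 0.233]
203 232 [112  86  61] [0.483 0.221 0.234]
205 232 [110  79  58] [0.481 0.219 0.233]
207 232 [112  72  54] [0.481 0.216 0.23 ]
209 232 [108  72  55] [0.482 0.211 0.225]
211 232 [103 106  84] [0.63  0.101 0.001]
213 232 [ 96 127 101] [0.627 0.098 0.   ]
215 232 [ 90 131 105] [ 0.625  0.094 -0.002]
217 232 [ 90 134 107] [0.62  0.093 0.   ]
195 238 [ 89 132 105] [0.644 0.135 0.   ]
197 238 [ 88 128 102] [0.641 0.133 0.001]
199 238 [ 98 102  78] [0.492 0.225 0.215]
201 238 [112  86  61] [0.488 0.224 0.217]
203 238 [112  82  58] [0.484 0.223 0.219]
205 238 [110  83  59] [0.481 0.221 0.22 ]
207 238 [105  77  56] [0.481 0.218 0.218]
209 238 [100  79  58] [0.482 0.214 0.212]
211 238 [92 95 73] [0.483 0.209 0.206]
213 238 [ 99 133 110] [0.615 0.11  0.   ]
215 238 [126 148 135] [ 0.612  0.107 -0.   ]
217 238 [167 172 169] [0.534 0.159 0.115]
195 244 [ 83 124  98] [0.632 0.147 0.002]
197 244 [ 85 123  99] [0.629 0.144 0.001]
199 2
[... 203 characters left out ...]
]
209 244 [103  77  56] [0.481 0.216 0.2  ]
211 244 [105  86  73] [0.482 0.212 0.195]
213 244 [155 148 150] [0.53  0.173 0.115]
215 244 [160 156 160] [0.529 0.17  0.113]
217 244 [137 133 136] [0.526 0.168 0.113]
195 250 [55 54 51] [0.536 0.21  0.129]
197 250 [52 51 47] [0.535 0.207 0.127]
199 250 [56 54 49] [0.536 0.202 0.121]
201 250 [85 70 58] [0.535 0.198 0.118]
203 250 [112  84  62] [0.49  0.224 0.184]
205 250 [113  83  60] [0.486 0.223 0.186]
207 250 [108  81  58] [0.483 0.221 0.188]
209 250 [104  77  58] [0.481 0.219 0.186]
211 250 [99 75 55] [0.481 0.214 0.182]
213 250 [98 85 74] [0.483 0.209 0.175]
215 250 [107 117 108] [0.587 0.13  0.002]
217 250 [ 98 127 108] [ 0.586  0.126 -0.001]
```

```bash
sed -i 's/^    m=(r>70).*/    m=(P[...,2]>zlo)\&(P[...,2]<zhi)\&(np.hypot(P[...,0]-.49,P[...,1]-.218)<.03)\&(r>g+12)/; /cv2.erode/d; s/zlo=.13,zhi=.26/zlo=.165,zhi=.235/' hm.py; python3 hm.py side3
```

```text
n 280 z 0.16553657169996538 0.23498030322376393
axis at z=.16 [0.49092786 0.21498692] slope [-0.00354551  0.00256698] rms 0.0006470890983418203
ring (array([0.48907252, 0.2197509 ]), np.int64(248), np.float64(0.12494550310587299))
tcp [0.48983322 0.21634837 0.44845338] [ 3.14087244e+00  3.29156664e-04 -2.05126000e-01]
move tool dx,dy mm -2.7868241045608237 -4.286191683525999
```

```bash
python3 -m crank '[[-1,-2.5,-4,0,0],[-1,-2.5,-4,10,0],[-1,-2.5,-4,20,0],[-1,-2.5,-4,26,0],[-1,-2.5,-4,26,0],[-1,-2.5,-4,26,0],[-1,-2.5,-4,26,0]]'
python3 - <<'E'
from h import *
im,d=snap('side','side4')
cv2.imwrite('pics/s4.png',cv2.resize(im[200:300,150:270][:,:,::-1],None,fx=5,fy=5,interpolation=2))
import hm;hm.handle('side4',.143,.21)
E
```

```text
time: 6.43
tool_pos: [0.488, 0.2221, 0.4227]
tool_rot: [3.142, -0.0, -0.203]
contact_force: [0.5, 0.5, -3.4]
opening: 0.0297
grip_force: 29.9
n 273 z 0.14346775990174365 0.20950567167065406
axis at z=.16 [0.48949239 0.22081092] slope [-0.0049741   0.00103578] rms 0.0006331525506523994
ring (array([0.48854034, 0.2200769 ]), np.int64(173), np.float64(0.12519996582436752))
tcp [0.48796907 0.22217547 0.42297451] [-3.14136702e+00 -6.30207038e-04 -2.03192433e-01]
move tool dx,dy mm -0.7843422008892602 0.9110390820445968
```

View pics/s4.png

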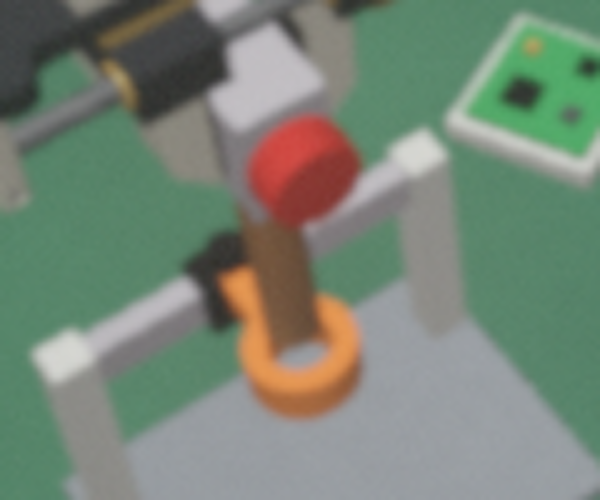

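The handle tip is at crop (295,330), just above the bore centred near (300,358), and the residual is about 1 mm. I'll correct that and lower slowly, watching the force.

```bash
python3 -m crank '[[-1,-0.6,1,0,0],[-1,-0.6,1,2,0],[-1,-0.6,1,4,0],[-1,-0.6,1,6,0],[-1,-0.6,1,8,0],[-1,-0.6,1,9,0],[-1,-0.6,1,10,0],[-1,-0.6,1,11,0],[-1,-0.6,1,12,0],[-1,-0.6,1,12,0],[-1,-0.6,1,12,0]]'; python3 -c "
from h import *
o=telemetry.observe();print(o['contact_force'],o['torque'],o['tool_pos'])"
```

```text
time: 7.4
tool_pos: [0.4871, 0.2213, 0.4107]
tool_rot: [3.141, 0.0, -0.203]
contact_force: [0.6, -0.6, -3.9]
opening: 0.0297
grip_force: 29.9
[ 0.63311509 -0.58334864 -3.86817532] [ 0.07346446 -0.00280502  0.03761381] [0.48706398 0.22128638 0.41065168]
```

```bash
python3 -m crank '[[-1,0,0,1,0],[-1,0,0,2,0],[-1,0,0,3,0],[-1,0,0,3,0],[-1,0,0,3,0]]'; python3 -m crank '[[-1,0,0,1,0],[-1,0,0,2,0],[-1,0,0,3,0],[-1,0,0,3,0],[-1,0,0,3,0]]'
```

```text
time: 7.82
tool_pos: [0.4873, 0.2212, 0.4081]
tool_rot: [-3.141, -0.002, -0.203]
contact_force: [1.8, -1.8, -1.6]
opening: 0.0299
grip_force: 29.9
time: 8.23
tool_pos: [0.4873, 0.2211, 0.4046]
tool_rot: [3.141, -0.001, -0.203]
contact_force: [3.4, -3.1, -2.5]
opening: 0.0302
grip_force: 30.0
```

The tip has entered the ring and is touching its wall. The wall pushes it towards tool +x and +y, so I'll yield that way.

```bash
python3 -m crank '[[-1,0.8,0.6,0,0],[-1,0.8,0.6,0,0],[-1,0.8,0.6,1,0],[-1,0.8,0.6,2,0],[-1,0.8,0.6,3,0],[-1,0.8,0.6,3,0],[-1,0.8,0.6,3,0]]'
```

```text
time: 8.82
tool_pos: [0.4876, 0.2206, 0.4014]
tool_rot: [3.141, 0.001, -0.203]
contact_force: [2.7, -0.5, -4.5]
opening: 0.0299
grip_force: 30.0
```

```bash
python3 -m crank '[[-1,0.8,0,0,0],[-1,0.8,0,0,0],[-1,0.8,0,2,0],[-1,0.8,0,4,0],[-1,0.8,0,6,0],[-1,0.8,0,8,0],[-1,0.8,0,10,0],[-1,0.8,0,10,0],[-1,0.8,0,10,0]]'
```

```text
time: 9.57
tool_pos: [0.4884, 0.2204, 0.3914]
tool_rot: [3.141, 0.001, -0.203]
contact_force: [0.6, 0.4, -3.9]
opening: 0.03
grip_force: 30.0
```

The handle is free in the bore, so I continue down.

```bash
python3 -m crank '[[-1,0,0,3,0],[-1,0,0,6,0],[-1,0,0,9,0],[-1,0,0,12,0],[-1,0,0,15,0],[-1,0,0,18,0],[-1,0,0,21,0],[-1,0,0,24,0],[-1,0,0,27,0],[-1,0,0,30,0],[-1,0,0,30,0]]'
```

```text
time: 10.48
tool_pos: [0.4884, 0.2203, 0.3609]
tool_rot: [3.141, 0.001, -0.203]
contact_force: [-0.8, -1.4, -2.7]
opening: 0.0299
grip_force: 30.0
```

```bash
python3 -m crank '[[-1,0,0,3,0],[-1,0,0,6,0],[-1,0,0,9,0],[-1,0,0,12,0],[-1,0,0,15,0],[-1,0,0,18,0],[-1,0,0,21,0],[-1,0,0,24,0],[-1,0,0,27,0],[-1,0,0,30,0],[-1,0,0,30,0]]'
```

```text
time: 11.4
tool_pos: [0.4884, 0.2203, 0.331]
tool_rot: [3.141, 0.001, -0.203]
contact_force: [1.1, -1.1, -2.1]
opening: 0.0298
grip_force: 30.0
```

```bash
python3 -m crank '[[-1,0,0,2,0],[-1,0,0,4,0],[-1,0,0,6,0],[-1,0,0,8,0],[-1,0,0,10,0],[-1,0,0,12,0],[-1,0,0,14,0],[-1,0,0,15,0],[-1,0,0,16,0],[-1,0,0,16,0],[-1,0,0,16,0]]'; python3 -m crank '[[-1,0,0,0.5,0],[-1,0,0,1,0],[-1,0,0,1.5,0],[-1,0,0,1.5,0],[-1,0,0,1.5,0]]'
```

```text
time: 12.32
tool_pos: [0.4885, 0.2204, 0.3157]
tool_rot: [3.141, 0.0, -0.203]
contact_force: [0.5, -0.0, -4.0]
opening: 0.0296
grip_force: 30.0
time: 12.73
tool_pos: [0.4885, 0.2203, 0.3142]
tool_rot: [3.142, -0.0, -0.203]
contact_force: [-0.3, 0.1, -3.4]
opening: 0.03
grip_force: 30.0
```

```bash
python3 -m crank '[[-1,0,0,0.5,0],[-1,0,0,1,0],[-1,0,0,1.5,0],[-1,0,0,1.5,0],[-1,0,0,1.5,0]]'; python3 -m crank '[[-1,0,0,0.4,0],[-1,0,0,0.8,0],[-1,0,0,0.8,0],[-1,0,0,0.8,0]]';
```

```text
time: 13.15
tool_pos: [0.4885, 0.2203, 0.3126]
tool_rot: [3.141, 0.0, -0.203]
contact_force: [-0.1, -0.4, -3.7]
opening: 0.0299
grip_force: 30.0
time: 13.48
tool_pos: [0.4885, 0.2203, 0.3119]
tool_rot: [3.141, -0.0, -0.203]
contact_force: [0.7, -0.3, -3.1]
opening: 0.03
grip_force: 30.0
```

```bash
python3 -m crank '[[-1,0,0,0.4,0],[-1,0,0,0.8,0],[-1,0,0,0.8,0],[-1,0,0,0.8,0]]'; python3 -m crank '[[-1,0,0,0.4,0],[-1,0,0,0.8,0],[-1,0,0,0.8,0],[-1,0,0,0.8,0]]'
```

```text
time: 13.82
tool_pos: [0.4885, 0.2204, 0.3117]
tool_rot: [-3.141, -0.001, -0.203]
contact_force: [-1.5, -1.2, 4.4]
opening: 0.0298
grip_force: 30.0
time: 14.15
tool_pos: [0.4884, 0.2203, 0.3116]
tool_rot: [-3.141, -0.001, -0.203]
contact_force: [-5.0, -2.1, 10.4]
opening: 0.0295
grip_force: 30.0
```

The head met the ring at TCP z 0.3117, exactly the height expected for a seated mallet. I'll ease off the push and release gently.

```bash
python3 -m crank '[[-1,0,0,-0.5,0],[-1,0,0,-0.8,0],[-1,0,0,-0.8,0],[-1,0,0,-0.8,0]]' 8; python3 -m crank '[[-0.34,0,0,0,0],[-0.3,0,0,0,0],[-0.26,0,0,0,0],[-0.2,0,0,0,0],[-0.1,0,0,0,0],[0.1,0,0,0,0],[0.3,0,0,0,0],[0.3,0,0,0,0],[0.3,0,0,0,0]]'
```

```text
time: 14.48
tool_pos: [0.4886, 0.2204, 0.3116]
tool_rot: [-3.141, -0.001, -0.203]
contact_force: [-2.4, -1.9, 6.1]
opening: 0.0302
grip_force: 8.0
time: 15.23
tool_pos: [0.4885, 0.2204, 0.311]
tool_rot: [3.142, -0.0, -0.203]
contact_force: [-0.1, 0.5, 1.2]
opening: 0.0586
grip_force: 0.0
```

```bash
python3 -m crank '[[0.3,0,0,-5,0],[0.3,0,0,-12,0],[0.3,0,0,-25,0],[0.3,0,0,-45,0],[0.3,0,0,-65,0],[0.3,0,0,-85,0],[0.3,0,0,-105,0],[0.3,0,0,-125,0],[0.3,0,0,-140,0],[0.3,0,0,-140,0],[0.3,0,0,-140,0]]'
python3 - <<'E'
from h import *
im,d=snap('side','side5')
cv2.imwrite('pics/s5.png',cv2.resize(im[180:340,130:300][:,:,::-1],None,fx=3.5,fy=3.5,interpolation=2))
P=cloud('side',d).reshape(-1,3);J=im.reshape(-1,3)
k=(np.hypot(P[:,0]-.4885,P[:,1]-.2203)<.025)&(P[:,2]>.162)&(P[:,2]<.18)
q=P[k];print(k.sum(),np.median(q[:,2]),np.linalg.lstsq(np.c_[q[:,:2]-q[:,:2].mean(0),np.ones(len(q))],q[:,2],rcond=None)[0])
E
```

```text
time: 16.15
tool_pos: [0.4884, 0.2204, 0.4519]
tool_rot: [-3.141, -0.002, -0.203]
contact_force: [0.5, -0.2, -0.0]
opening: 0.0596
grip_force: 0.0
446 0.1689839105194686 [-0.00065046 -0.03939836  0.16881524]
```

View pics/s5.png

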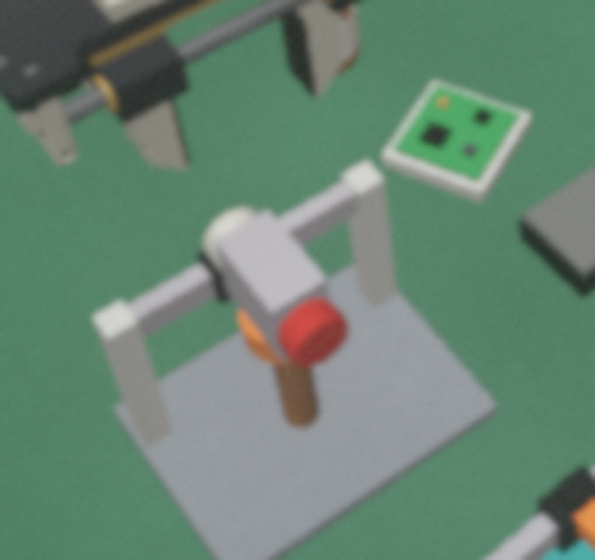

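The mallet hangs seated in the orange ring, with its head top at z 0.169 as expected. The handle shows below the ring at crop (297,395), and the gripper is clear.

```bash
python3 -m crank '[[0.3,0,0,0,0],[0.3,0,0,0,0],[0.3,0,0,0,0],[0.3,0,0,0,0],[0.3,0,0,0,0],[0.3,0,0,0,0]]'; python3 -c "
from cell import ticket
print(ticket.hand_in())"
```

```text
time: 16.7
tool_pos: [0.4885, 0.2204, 0.4509]
tool_rot: [3.141, 0.0, -0.203]
contact_force: [-0.8, -1.0, -0.8]
opening: 0.06
grip_force: 0.0
the job is handed in; nothing more can be done
None
```

I moved the mallet from the blue tube to the grey holder's orange ring, head resting on the ring and released, and handed the job in at 16.7 s; the verdict was not shown.

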